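# Free the ratchet pawl and lower the hold-down press onto the gift carton

### The arm

A 6-joint arm with a two-finger parallel gripper is mounted at the origin on the work surface. World frame = base frame: x ahead of the robot, y to its left, z up, the work surface at z = 0. Lengths are in m, angles in degrees, forces in N, time in s.
With the tool pointing down it reaches from about 0.4 to 0.825 m from the base axis. Payload 7 kg.
Tool frame: the origin (TCP) lies on the centre line of the jaws, within the pads' length; the fingertips stand 22 mm ahead of it and the grasp point (between the pads) lies 3 mm ahead of it; z points along the fingers, y is the line along which they close (so a half turn about z gives the same grasp; the last joint's range is limited). The gripper opens to 88 mm and grips with 3 to 60 N. Pads are 19 mm wide; open, the fingers measure 130 mm over their backs; the gripper's body (78 mm by 193 mm) begins 47 mm behind the grasp point.
Start: joints at [93.684, 20.546, 0.682, 0, -70.136, -16.507], TCP at [0.15, 0.658, 0.249] pointing down, gripper open.
Joint ranges: [-176.03, 176.03], [-82.01, 121.73], [-58.28, 71.71], [-173.87, 95.51], [-174.79, -0.11], [-173.66, 173.66]. Speed limits (degrees/s): [136.94, 136.94, 172.46, 180, 180, 180].

### API

Orientations are given as [roll, pitch, yaw] about the fixed x, y, z axes, in that order (R = Rz(yaw) Ry(pitch) Rx(roll)).
In Python, from plant import get_state, cams, r gives the robot as it stands.
- The arm moves only by the tool apply_moves, never from a script. Its argument "targets" is a list of rows, each an object with "dp": the shift along the world's x, y, z in m, a list of three; "yaw": the turn about the world's z in degrees. In form: [{"dp": [x, y, z], "yaw": yaw}, ...]. A call has 1 to 20 rows; each row is the pose to reach, as a shift and turn from the pose commanded when the call began; what a row does not reach only later rows make up. A row lasts 1/12 s, in which the tool goes at most 41.7 mm and 7.16 degrees, less where a joint would pass 70% of its speed; a pose out of reach is approached as far as the arm can. A call with a gripper value outside its range is refused whole. "grip" is the gripper command: -1 is fully open, 1 is shut, values between are in proportion, set as the call begins (left out, the last holds). The fingers move at their own pace and stop on an object; "squeeze" is the grip in N (left out, the last holds). Time passes only in rows, so rows that repeat a pose let the fingers close. It gives the time, the measured TCP pose, the force, the opening and the grip force at its end, in the units of the state.
- get_state(): the state, without advancing time (a new reading comes with each control period).
- cams.capture(name): name is "scene" or "top" or "wrist"; returns a dict with "image" (420x560x3 uint8, red, green, blue), "range_z" (420x560 float32, m along the optical axis (not along the pixel's ray), 0 where there is no reading), "fx", "fy", "cx", "cy" (pixels), "R" (3x3) and "t" (3): a world point X has camera coordinates R X + t; the wrist camera has in their place "T_tool_cam" (4x4, takes a point from camera to tool coordinates, whose origin is the TCP and whose axes are the flange's). Camera axes: x right, y down, z forward; pixel columns grow to the right and rows downward; lengths in m; the calibration is good to about 2 mm. A picture is of the moment at which its call begins: read the wrist's pose just before it.
- r.close_job(): hands the job in; it is judged then, once.
The state is a dict: "time_s": time; "joints": joint angles; "qd": joint speeds; "joint_torque": joint torques, N m; "tcp_pos": TCP position; "eef_rot": TCP orientation; "contact_force": force on the tool from outside, world axes, zero at the start; "moment": the same for the moment, N m; "gripper_width": finger opening in m; "gripper_force": force on a finger pad.
Only numpy, scipy, OpenCV 4.12 (cv2) and the standard library are available. Lean on these libraries where they do the work, as an engineer would, in place of code of your own. Each camera call takes 0.05 s, during which the arm holds its last target. There are 200 camera calls.

### The job

The glued gift carton on the packing bench must be held shut under the hold-down press. Press the paddle of the ratchet pawl fully down so that the pawl swings clear of the teeth, then push the press arm down by its handle until it is fully down with its pad on the carton's lid, and let go. Nothing is to be picked up; do not force the arm past the engaged pawl, do not shift the carton, and leave the other things on the bench where they stand.

Things in the scene. Friction and masses are not known exactly. Their poses are not given: they have to be found in the camera images.
- press: base of the hold-down press, fixed to the table: grey plate 330 x 150 x 12 mm (its own x from -200 to +130 mm, y +-75 mm) with upright cheeks. Origin on the table under the arm's hinge; own +x points level from the hinge towards the pawl paddle, own -x towards the carton and handle, own y is parallel to the hinge axes, z up. Cheeks: within 17 mm of own y = 0, 106 mm high at x = 0 and 144 mm high at x = 70 mm.
- hinge (a point): point on the hinge axis of the press arm (level axis along the press's own y), 90 mm above the table
- press_arm (a joint): angle of the press arm in rad: 0 = raised, the arm pointing 0.87 rad (50 degrees) above level towards the press's own -x; grows as the arm is pushed down; 0.87 = fully down, arm level, at a hard stop where the pad just bears on the carton's lid. Starts between 0 and 0.08. With the pawl engaged, the first tooth blocks it at about 0.1. The hinge is stiff (about 0.9 N m friction, 2 to 5 N at the handle), so the arm stays where it is left.
- handle (a point): centre of the arm's handle: a plain wooden round crossbar 24 mm in diameter and 90 mm long, parallel to the press's own y, 215 mm from the hinge; it travels on a circle about the hinge, from about 255 mm to 90 mm above the table. Nothing lies above it.
- pad (a point): centre of the underside of the black rubber pad (70 x 60 mm) under the arm, 130 mm from the hinge
- pawl (a joint): angle of the pawl in rad: 0 = nose down between the teeth (engaged, as at the start), grows as the paddle is pressed down; clear of the teeth above about 0.15; 0.25 = fully free, at a hard stop. Stiff (2 to 3 N at the paddle): it stays where it is left.
- paddle (a point): centre of the top face of the pawl's steel paddle, 46 mm (along the press's own x) by 44 mm, nearly level, about 149 mm above the table, 135 mm from the arm's hinge on the side away from the handle; pressed fully, this point goes down about 16 mm. The pawl's pivot is 65 mm from it towards the hinge, 134 mm above the table.
- carton_top (a point): centre of the lid of the loose kraft gift carton, 110 x 90 x 60 mm (long side along the press's own x), 0.35 kg, which stands on the press's base plate under the pad; the lid is 72 mm above the table
- tape_roll: bystander beside the press: upright-axis paper roll, 84 mm in diameter, 45 mm high; origin at its underside
- tag_stack: bystander beside the press: stack of dark red hexagonal card tags, 60 mm across, 33 mm high; origin at its underside
- honey_jar: bystander beside the press: amber jar with black lid, 68 mm in diameter, 85 mm high; origin at its underside
- stapler: bystander: stapler 150 x 36 x 44 mm; origin at its underside
- bottle0: bystander: dark bottle, 62 mm in diameter, 185 mm high; origin at its underside
- bottle1: bystander: dark bottle, 62 mm in diameter, 185 mm high; origin at its underside
- bottle2: bystander: dark bottle, 62 mm in diameter, 185 mm high; origin at its underside
Mind the look-alikes: they are no part of the job. What is meant by the part that bears carton_top is not green or pink, and is the smaller of those in its own colour.

How it is judged (in metres and radians):
On the way, in this order (a step that is already met when the one before it is completed fails the run):
1. the pawl is pressed free (at least 0.2 rad) while the arm is still up (value of joint pawl above 0.2 rad and value of joint press_arm below 0.2 rad), for 0.2 s.
2. the arm is pushed fully down (value of joint press_arm above 0.83 rad), for 0.2 s.
At the end, for the whole second after the job is handed in: the press arm is within 0.04 rad of fully down, its pad over the carton's lid (centres within 25 mm), the carton still standing on the base plate (value of joint press_arm above 0.83 rad and horizontal distance between pad and carton_top below 0.025 m and distance between pad and carton_top below 0.03 m and height (world z) of carton_top between 0.066 and 0.078 m); the robot touches nothing.
It fails at once if the arm is forced past the teeth while the pawl is engaged (value of joint press_arm between 0.2 and 0.75 rad and value of joint pawl below 0.08 rad).
It fails at once if the carton is shifted by more than 15 mm or lifted (distance of carton_top from where it was at the start of the episode above 0.015 m or height (world z) of carton_top above 0.082 m).
It fails at once if a bystander is moved by more than 30 mm, lifted or knocked over (distance of any of tape_roll, tag_stack, honey_jar, stapler, bottle0, bottle1, bottle2 from where it was at the start of the episode above 0.03 m or height (world z) of any of tape_roll, tag_stack, honey_jar, stapler, bottle0, bottle1, bottle2 above 0.015 m or angle between any of tape_roll, tag_stack, honey_jar, stapler, bottle0, bottle1, bottle2's own z axis and vertical above 0.4 rad).
It also fails if it takes over 38 s, if anything falls off the work surface, if the arm or the gripper's body presses on something with over 40 N, if the wrist force passes 120 N, or if a joint passes its speed limit or range.

## Working session

There is one attempt and no reset: what is moved stays moved. The work goes in short steps, Python scripts to look and compute and a tool call to move; the robot and the scene stay as the last step left them, time stands still between calls to the robot, and variables do not carry over. Pictures are saved under pics/ and viewed, at most 10 in all, crops included, and the job is handed in when it is done.

Besides the shell and the picture viewer there is one more tool, called after "Emit:" as a command line: name --argument value ..., lists and objects as JSON in quotes. apply_moves: Moves the arm, as the interface text tells. Its arguments: {"type":"object","properties":{"targets":{"type":"array","items":{"type":"object","properties":{"dp":{"type":"array","items":{"type":"number"}},"yaw":{"type":"number"}}}},"grip":{"type":"number"},"squeeze":{"type":"number"}},"required":["targets"]}

```bash
mkdir -p pics; python3 - <<'E'
from plant import get_state,cams,r
import cv2,numpy as np
s=get_state();print(s['time_s'],s['tcp_pos'],s['eef_rot'],s['gripper_width'])
for n in("scene","top"):
    c=cams.capture(n);np.save(f"{n}.npy",c,allow_pickle=True)
    cv2.imwrite(f"pics/{n}.png",c["image"][:,:,::-1])
    print(n,c['fx'],c['R'],c['t'],(c['range_z']>0).mean())
E
```

```text
0.0 [0.14971236 0.65773516 0.24763353] [ 1.79906868e+02 -9.17018260e-03 -1.28253485e+01] 0.08795566582193713
scene 445.6521637611277 [[-0.82779535  0.56095643  0.00909583]
 [ 0.46252273  0.69153487 -0.55484435]
 [-0.31753359 -0.45509054 -0.83190445]] [ 0.43464159 -0.13542592  1.54756046] 0.9960289115646258
top 472.88485593378897 [[-0.02894174 -0.99951937 -0.01110902]
 [-0.98410829  0.03043985 -0.17494081]
 [ 0.17519488  0.00586939 -0.98451628]] [0.02287282 0.50626797 1.51816492] 0.9958248299319727
```

View pics/scene.png

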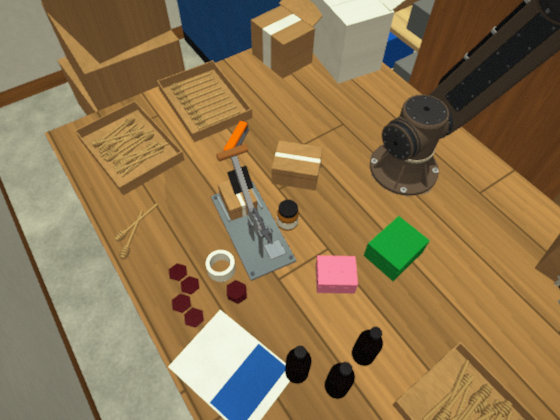

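View pics/top.png

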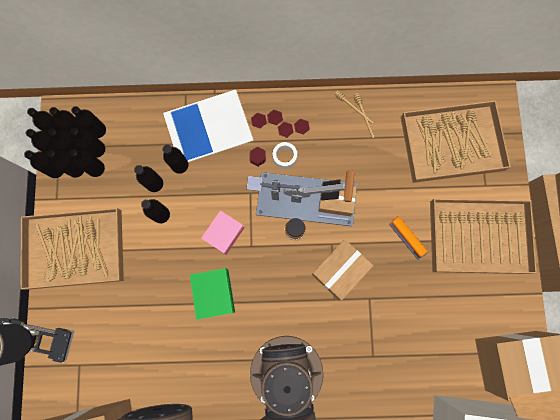

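The scene view shows the press: handle at (233,153), kraft carton on its plate at (237,198), plate centre (255,235), paddle at about (275,250). In the top view the handle is at (350,187) and the paddle at (258,183).

Carton candidates in the top view are kraft on the press (340,203), a larger loose kraft one (343,270), pink (222,232) and green (212,293). I choose the small kraft one under the press arm.

```bash
cat >h.py <<'E'
import numpy as np,cv2
def cloud(c):
    v,u=np.mgrid[:420,:560];z=c['range_z'].astype(float)
    P=np.stack([(u-c['cx'])/c['fx']*z,(v-c['cy'])/c['fy']*z,z],-1)
    return (P-c['t'])@c['R']
E
python3 - <<'E'
from h import *
for n in("top","scene"):
    c=np.load(n+".npy",allow_pickle=True).item();X=cloud(c);im=c['image'].astype(int)
    hsv=cv2.cvtColor(c['image'],cv2.COLOR_RGB2HSV)
    if n=="top": b=(slice(165,232),slice(240,362))
    else: b=(slice(140,282),slice(205,300))
    m=np.zeros((420,560),bool);m[b]=1
    g=m&(im[...,2]>=im[...,0])&(hsv[...,2]>70)&(X[...,2]>.002)&(X[...,2]<.022)
    p=X[g];print(n,"plate",len(p),np.median(p[:,2]))
    rc=cv2.minAreaRect(p[:,:2].astype(np.float32));print(rc,cv2.boxPoints(rc).round(3).tolist())
    h=m&(X[...,2]>.2)&(X[...,2]<.29);p=X[h];print("high",len(p),p.mean(0),p[:,2].max(),cv2.minAreaRect(p[:,:2].astype(np.float32)))
    k=m&(abs(X[...,2]-.15)<.008)&(im[...,2]>=im[...,0]-5);p=X[k];print("150mm",len(p));
    for q in p[::max(1,len(p)//25)]:print(q.round(3),end=' ')
    k=m&(hsv[...,1]>60)&(abs(X[...,2]-.072)<.006);p=X[k];print("\nlid",len(p),p.mean(0),cv2.minAreaRect(p[:,:2].astype(np.float32)) if len(p)>3 else'')
    cr=c['image'][b][:,:,::-1];cv2.imwrite(f"pics/c_{n}.png",cv2.resize(cr,None,fx=4,fy=4,interpolation=cv2.INTER_CUBIC))
E
```

```text
top plate 2299 0.011367212912937193
((0.5654111504554749, -0.08711755275726318), (0.3276474177837372, 0.1495048850774765), 81.4123306274414) [[0.46700000762939453, -0.23800000548362732], [0.6150000095367432, -0.25999999046325684], [0.6639999747276306, 0.06400000303983688], [0.515999972820282, 0.0860000029206276]]
high 364 [ 0.54879163 -0.18745958  0.24374008] 0.26396279915067233 ((0.5519284009933472, -0.17493727803230286), (0.06946400552988052, 0.08971068263053894), 82.06624603271484)
150mm 344
[0.614 0.1   0.147] [0.61  0.071 0.147] [0.607 0.068 0.148] [0.604 0.072 0.147] [0.601 0.078 0.147] [0.597 0.081 0.148] [0.596 0.009 0.145] [0.594 0.075 0.148] [0.591 0.097 0.149] [0.591 0.053 0.144] [0.588 0.078 0.147] [0.587 0.038 0.147] [0.583 0.093 0.154] [0.583 0.053 0.151] [ 0.579 -0.009  0.157] [0.582 0.082 0.144] [0.58  0.025 0.147] [0.579 0.097 0.147] [0.578 0.038 0.143] [ 0.573 -0.012  0.157] [0.575 0.088 0.147] [ 0.571 -0.087  0.144] [0.571 0.072 0.152] [0.569 0.066 0.146] [ 0.561 -0.08   0.145] [ 0.554 -0.113  0.158] [ 0.541 -0.128  0.158] 
lid 401 [ 0.53271237 -0.18789062  0.07132
[... 623 characters left out ...]
35 -0.129  0.157] [ 0.573 -0.134  0.155] [ 0.579 -0.053  0.158] [ 0.575 -0.022  0.157] [0.585 0.008 0.153] [0.567 0.021 0.145] [0.573 0.025 0.145] [0.586 0.023 0.143] [0.591 0.037 0.145] [0.585 0.052 0.145] [0.58  0.064 0.148] [0.575 0.072 0.149] [0.608 0.058 0.15 ] [0.575 0.081 0.152] [0.58  0.079 0.148] [0.589 0.077 0.148] [0.594 0.076 0.147] [0.603 0.074 0.147] [0.611 0.077 0.154] [0.577 0.098 0.151] [0.585 0.096 0.151] [0.591 0.096 0.151] [0.598 0.091 0.146] [0.605 0.092 0.149] [0.612 0.094 0.153] [0.609 0.098 0.15 ] [0.618 0.098 0.149] 
lid 588 [ 0.52913724 -0.17575289  0.07231074] ((0.46516889333724976, -0.2005116492509842), (0.30555832386016846, 0.2588311433792114), 51.83809280395508)
```

View pics/c_scene.png

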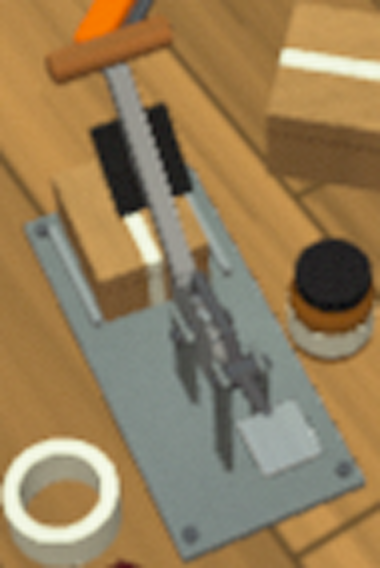

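View pics/c_top.png

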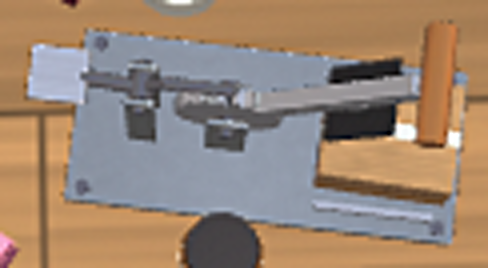

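The crops confirm a single press. The paddle is the light plate (crop px (280,435)), the handle is the wooden bar (110,50), and the small kraft carton sits under the black pad. From the plate fit, the hinge is at about (0.571,-0.053), own +x is (0.149,0.989), the paddle is at (0.591,0.081) and the handle at (0.549,-0.198,0.247). I'll go over the paddle with the gripper shut.

Emit:
apply_moves --targets '[{"dp": [0.03,-0.04,0],"yaw": 1},{"dp": [0.06,-0.07,0],"yaw": 2},{"dp": [0.08,-0.1,0],"yaw": 4},{"dp": [0.1,-0.13,0],"yaw": 4},{"dp": [0.13,-0.17,0],"yaw": 4},{"dp": [0.15,-0.2,0],"yaw": 4},{"dp": [0.18,-0.23,0],"yaw": 4},{"dp": [0.2,-0.26,0],"yaw": 4},{"dp": [0.225,-0.29,0],"yaw": 4},{"dp": [0.25,-0.325,0],"yaw": 4},{"dp": [0.275,-0.355,0],"yaw": 4},{"dp": [0.3,-0.39,0],"yaw": 4},{"dp": [0.325,-0.42,0],"yaw": 4},{"dp": [0.35,-0.455,0],"yaw": 4},{"dp": [0.375,-0.485,0],"yaw": 4},{"dp": [0.4,-0.52,0],"yaw": 4},{"dp": [0.425,-0.55,0],"yaw": 4},{"dp": [0.442,-0.572,0],"yaw": 4},{"dp": [0.442,-0.572,0],"yaw": 4},{"dp": [0.442,-0.572,0],"yaw": 4}]' --grip 1

```text
time_s: 1.77
tcp_pos: [0.5922, 0.0845, 0.2476]
eef_rot: [180.0, 0.1, -9.0]
contact_force: [0.0, -0.3, -0.8]
gripper_width: 0.0004
gripper_force: 0.0
```

Emit:
apply_moves --targets '[{"dp": [0,0.002,-0.03],"yaw": 0},{"dp": [0,0.002,-0.055],"yaw": 0},{"dp": [0,0.002,-0.07],"yaw": 0},{"dp": [0,0.002,-0.07],"yaw": 0},{"dp": [0,0.002,-0.07],"yaw": 0}]'

```text
time_s: 2.18
tcp_pos: [0.5912, 0.0888, 0.1783]
eef_rot: [179.9, 0.1, -8.7]
contact_force: [0.5, 0.5, 0.9]
gripper_width: 0.0007
gripper_force: 0.0
```

```bash
python3 - <<'E'
from plant import cams
import cv2
c=cams.capture("scene");cv2.imwrite("pics/a1.png",cv2.resize(c["image"][140:290,190:340,::-1],None,fx=4,fy=4,interpolation=cv2.INTER_CUBIC))
E
```

```text
(no output)
```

View pics/a1.png

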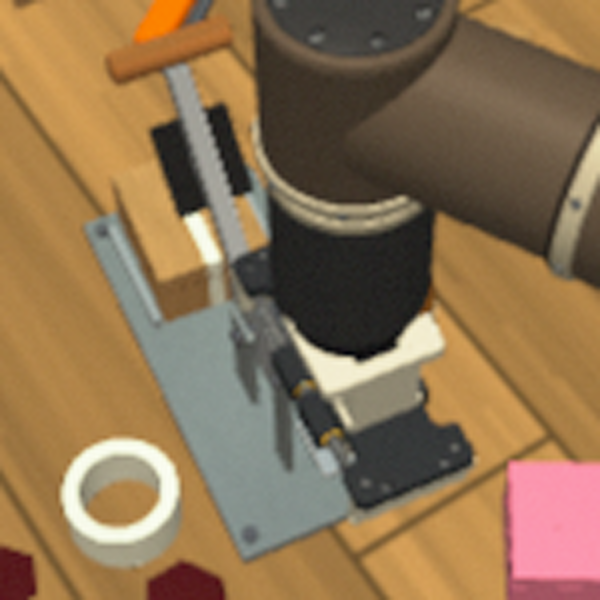

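The fingers are over the paddle: fingertip at about (345,455), visible paddle corner at (325,460). I'll press in small steps.

Emit:
apply_moves --targets '[{"dp": [0,0,-0.003],"yaw": 0},{"dp": [0,0,-0.006],"yaw": 0},{"dp": [0,0,-0.008],"yaw": 0},{"dp": [0,0,-0.01],"yaw": 0},{"dp": [0,0,-0.012],"yaw": 0},{"dp": [0,0,-0.014],"yaw": 0},{"dp": [0,0,-0.014],"yaw": 0}]'

```text
time_s: 2.82
tcp_pos: [0.5921, 0.0884, 0.1645]
eef_rot: [-180.0, -0.0, -8.8]
contact_force: [0.5, 1.1, 1.8]
gripper_width: 0.0005
gripper_force: 0.7
```

Emit:
apply_moves --targets '[{"dp": [0,0,-0.002],"yaw": 0},{"dp": [0,0,-0.004],"yaw": 0},{"dp": [0,0,-0.005],"yaw": 0},{"dp": [0,0,-0.006],"yaw": 0},{"dp": [0,0,-0.007],"yaw": 0}]'

```text
time_s: 3.23
tcp_pos: [0.592, 0.0882, 0.1575]
eef_rot: [-180.0, -0.0, -8.8]
contact_force: [0.1, 2.4, 2.1]
gripper_width: 0.001
gripper_force: 1.4
```

Emit:
apply_moves --targets '[{"dp": [0,0,-0.001],"yaw": 0},{"dp": [0,0,-0.002],"yaw": 0},{"dp": [0,0,-0.002],"yaw": 0}]'

```text
time_s: 3.48
tcp_pos: [0.592, 0.0882, 0.1561]
eef_rot: [-180.0, -0.0, -8.8]
contact_force: [0.6, 3.2, 4.5]
gripper_width: 0.0007
gripper_force: 2.8
```

Emit:
apply_moves --targets '[{"dp": [0,0,-0.001],"yaw": 0},{"dp": [0,0,-0.002],"yaw": 0},{"dp": [0,0,-0.002],"yaw": 0},{"dp": [0,0,-0.002],"yaw": 0}]'

```text
time_s: 3.82
tcp_pos: [0.5922, 0.0882, 0.1557]
eef_rot: [-180.0, -0.1, -8.8]
contact_force: [-4.3, 3.3, 16.5]
gripper_width: 0.0004
gripper_force: 8.4
```

The pawl has hit its hard stop (16 N with no further travel). I'll lift off and go over the handle.

Emit:
apply_moves --targets '[{"dp": [0,0,0.02],"yaw": 0},{"dp": [0,0,0.055],"yaw": 0},{"dp": [0,0,0.09],"yaw": 0},{"dp": [0,0,0.125],"yaw": 0},{"dp": [0,0,0.155],"yaw": 0},{"dp": [-0.005,-0.035,0.155],"yaw": 0},{"dp": [-0.01,-0.07,0.155],"yaw": 0},{"dp": [-0.015,-0.11,0.155],"yaw": 0},{"dp": [-0.02,-0.15,0.155],"yaw": 0},{"dp": [-0.03,-0.19,0.155],"yaw": 0},{"dp": [-0.035,-0.23,0.155],"yaw": 0},{"dp": [-0.04,-0.265,0.155],"yaw": 0},{"dp": [-0.043,-0.286,0.155],"yaw": 0},{"dp": [-0.043,-0.286,0.155],"yaw": 0},{"dp": [-0.043,-0.286,0.155],"yaw": 0}]'

```text
time_s: 5.07
tcp_pos: [0.5475, -0.1993, 0.3076]
eef_rot: [180.0, 0.1, -9.0]
contact_force: [-0.0, 0.2, -0.1]
gripper_width: 0.0008
gripper_force: 0.0
```

```bash
python3 - <<'E'
from plant import cams
from h import *
c0=np.load("scene.npy",allow_pickle=True).item()
c=cams.capture("scene")
cv2.imwrite("pics/a2.png",cv2.resize(c["image"][120:290,190:340,::-1],None,fx=3.5,fy=3.5,interpolation=cv2.INTER_CUBIC))
for k in (c0,c):
    X=cloud(k);d=np.array([.149,.989]);q=(X[...,:2]-[.5706,-.0525]);a=q@d;b=q@[-.989,.149]
    m=(abs(a-.135)<.035)&(abs(b)<.022)&(X[...,2]>.1)&(X[...,2]<.17);print(m.sum(),np.polyfit(a[m]-.135,X[...,2][m],1))
E
```

```text
250 [0.02437665 0.14848399]
261 [-0.21181177  0.1327429 ]
```

View pics/a2.png

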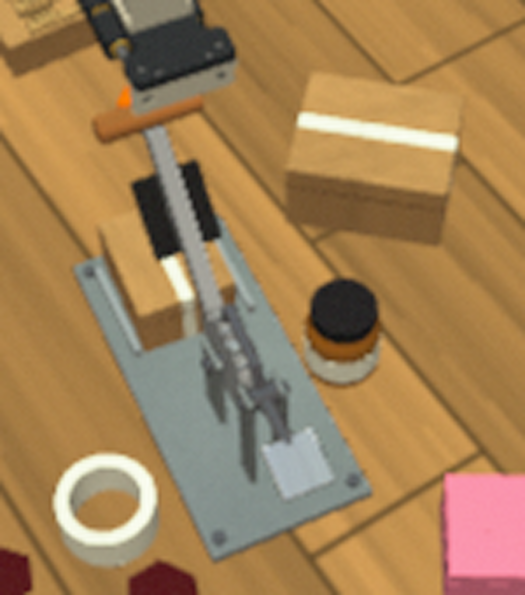

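The pawl is free: the paddle slope is 0.236 rad lower and it dropped 15.7 mm. The paddle at (297,462) is clear, the gripper is over the handle at (150,115), and the carton is unmoved. I'll push the handle down along its circle.

Emit:
apply_moves --targets '[{"dp": [0,-0.002,-0.015],"yaw": 0},{"dp": [0,-0.002,-0.022],"yaw": 0},{"dp": [0,-0.003,-0.027],"yaw": 0},{"dp": [0,-0.006,-0.032],"yaw": 0},{"dp": [-0.001,-0.01,-0.037],"yaw": 0},{"dp": [-0.002,-0.017,-0.045],"yaw": 0},{"dp": [-0.003,-0.024,-0.054],"yaw": 0},{"dp": [-0.004,-0.03,-0.062],"yaw": 0},{"dp": [-0.005,-0.036,-0.071],"yaw": 0},{"dp": [-0.006,-0.041,-0.08],"yaw": 0},{"dp": [-0.007,-0.046,-0.09],"yaw": 0},{"dp": [-0.007,-0.046,-0.09],"yaw": 0}]'

```text
time_s: 6.12
tcp_pos: [0.5412, -0.246, 0.2187]
eef_rot: [179.8, 0.0, -8.8]
contact_force: [-0.2, -2.8, 3.3]
gripper_width: 0.0007
gripper_force: 1.5
```

Emit:
apply_moves --targets '[{"dp": [0,-0.005,-0.01],"yaw": 0},{"dp": [-0.001,-0.008,-0.02],"yaw": 0},{"dp": [-0.001,-0.011,-0.03],"yaw": 0},{"dp": [-0.002,-0.014,-0.04],"yaw": 0},{"dp": [-0.002,-0.016,-0.05],"yaw": 0},{"dp": [-0.003,-0.018,-0.06],"yaw": 0},{"dp": [-0.003,-0.019,-0.07],"yaw": 0},{"dp": [-0.003,-0.02,-0.08],"yaw": 0},{"dp": [-0.003,-0.021,-0.087],"yaw": 0},{"dp": [-0.003,-0.021,-0.09],"yaw": 0},{"dp": [-0.003,-0.021,-0.09],"yaw": 0}]'

```text
time_s: 7.03
tcp_pos: [0.538, -0.2643, 0.1271]
eef_rot: [-180.0, 0.1, -8.8]
contact_force: [0.4, -0.1, -0.2]
gripper_width: 0.0002
gripper_force: 0.0
```

Emit:
apply_moves --targets '[{"dp": [0,0,-0.001],"yaw": 0},{"dp": [0,0,-0.002],"yaw": 0},{"dp": [0,0,-0.003],"yaw": 0},{"dp": [0,0,-0.004],"yaw": 0},{"dp": [0,0,-0.004],"yaw": 0}]'

```text
time_s: 7.45
tcp_pos: [0.5384, -0.2645, 0.1252]
eef_rot: [-180.0, 0.0, -8.8]
contact_force: [-2.8, 2.7, 6.3]
gripper_width: 0.0006
gripper_force: 3.1
```

Emit:
apply_moves --targets '[{"dp": [0,0,-0.001],"yaw": 0},{"dp": [0,0,-0.002],"yaw": 0},{"dp": [0,0,-0.003],"yaw": 0},{"dp": [0,0,-0.003],"yaw": 0},{"dp": [0,0,-0.003],"yaw": 0}]'

```text
time_s: 7.87
tcp_pos: [0.5385, -0.2646, 0.1248]
eef_rot: [180.0, -0.0, -8.8]
contact_force: [-9.7, 7.6, 25.9]
gripper_width: 0.0004
gripper_force: 13.0
```

At the stop (26 N, tip at 0.103). I'll lift away and check.

Emit:
apply_moves --targets '[{"dp": [0,0,0.005],"yaw": 0},{"dp": [0,0,0.03],"yaw": 0},{"dp": [0,0,0.06],"yaw": 0},{"dp": [0,0,0.1],"yaw": 0},{"dp": [0,-0.03,0.13],"yaw": 0},{"dp": [-0.02,-0.06,0.15],"yaw": 0},{"dp": [-0.05,-0.08,0.16],"yaw": 0},{"dp": [-0.07,-0.1,0.16],"yaw": 0},{"dp": [-0.07,-0.1,0.16],"yaw": 0},{"dp": [-0.07,-0.1,0.16],"yaw": 0}]'

```text
time_s: 8.7
tcp_pos: [0.4678, -0.3657, 0.282]
eef_rot: [-180.0, -0.1, -9.0]
contact_force: [0.6, 0.5, -0.6]
gripper_width: 0.0004
gripper_force: 0.0
```

```bash
python3 - <<'E'
from plant import cams
from h import *
c=cams.capture("scene");X=cloud(c)
cv2.imwrite("pics/a3.png",cv2.resize(c["image"][120:290,180:330,::-1],None,fx=3.5,fy=3.5,interpolation=cv2.INTER_CUBIC))
q=X[...,:2]-[.5706,-.0525];a=q@[.149,.989];b=q@[-.989,.149]
m=(a<-.198)&(a>-.235)&(abs(b)<.045)&(X[...,2]>.05)&(X[...,2]<.3);print(m.sum(),np.percentile(X[...,2][m],[50,90,98,100]),a[m].mean())
E
```

```text
192 [0.09913088 0.10405584 0.10553664 0.10710855] -0.2084481543754929
```

View pics/a3.png

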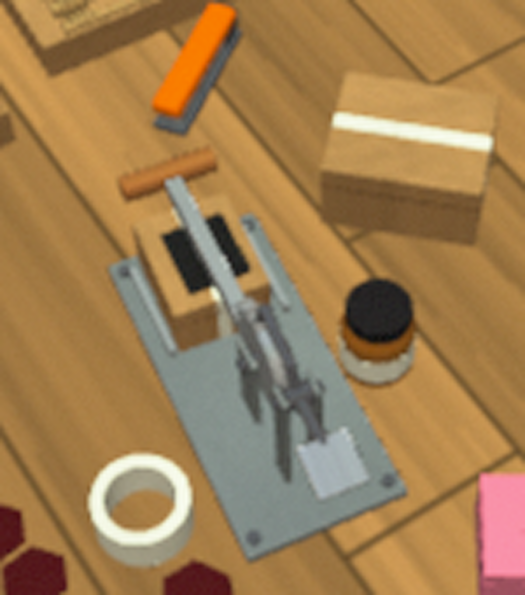

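The arm is level, with the handle at (168,172) and its top at about 0.103. The pad lies on the carton lid at (205,250), the carton stands on the plate, and the robot is clear.

```bash
python3 -c "
from plant import r
print(r.close_job())"
```

```text
the job is handed in; nothing more can be done
None
```

I pressed the pawl to its stop and pushed the press arm fully down, so its pad rests on the carton's lid. The robot was clear when I handed the job in at about 9 s; no verdict came back.

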